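Seat a taper punch in its rocking die cup and prove that it rocks free

ROBOT

A 6-joint arm with a two-finger parallel gripper is mounted at the origin on a cart in front of the work surface, level with it; the furniture and walls round the work are solid. World frame = base frame: x ahead of the robot, y to its left, z up, the work surface at z = 0. Lengths are in mm, angles in rad, forces in N, time in s.
With the tool pointing down it reaches from about 325 to 775 mm from the base axis. Payload 9.3 kg.
Tool frame: the origin (TCP) lies midway between the tips of the shut fingers; the grasp point (between the pads) lies 19 mm behind it; z points along the fingers, x is the direction in which the jaws open and shut, and the axes are right-handed (so a half turn about z gives the same grasp; the last joint's range is limited). The gripper opens to 85 mm and grips with 20 to 120 N. Pads are 22 mm wide; open, the fingers measure 114 mm over their backs; the gripper's body (76 mm by 85 mm) begins 54 mm behind the grasp point. The pads swing forward as they close: fully open they stand 13 mm farther back than shut.
Start: joints at [-1.345, 0.259, 0.021, 1.334, 0, 1.418], TCP at [203.386, -511.009, 231.279] pointing down, gripper open.
Joint ranges: [-3.04, 3.04], [-0.91, 1.82], [-1.04, 1.36], [-1.92, 1.95], [-1.52, 1.45], [-3.14, 3.14]. Speed limits (rad/s): [2.22, 2.22, 2.79, 3.14, 3.14, 3.14].

INTERFACE

Orientations are given as [roll, pitch, yaw] about the fixed x, y, z axes, in that order (R = Rz(yaw) Ry(pitch) Rx(roll)).
In Python, from cell import readout, cams, workorder gives the robot as it stands. The module is installed in compiled form; this text tells all that it offers.
- The arm moves only by the tool drive_tool, never from a script. Its arguments are lists of equal length, an entry for each row: "linear": the shift along the tool's x, y, z in mm, a list of three; "rotation": the turn, a rotation vector about the tool's x, y, z in rad, a list of three; "hand": the opening, from 0 (shut) to 1 (fully open). In form: {"linear": [[x, y, z], ...], "rotation": [[ax, ay, az], ...], "hand": [hand, ...]}. A call has 1 to 5 rows; each row is the pose to reach, as a shift and turn from the pose commanded when the call began, along the tool's axes at that moment; what a row does not reach only later rows make up. A row lasts 1/8 s, in which the tool goes at most 62.5 mm and 10.7 degrees, less where a joint would pass 70% of its speed; a pose out of reach is approached as far as the arm can. A call with a gripper value outside its range is refused whole. The fingers move at their own pace and stop on an object; "force" is the grip in N (left out, the last holds). Time passes only in rows, so rows that repeat a pose let the fingers close. It gives the time, the measured TCP pose, the force and the opening at its end, in the units of the state.
- readout.state(): the state, without advancing time (a new reading comes with each control period).
- cams.grab_frame(name): name is "scene" or "top" or "wrist"; returns a dict with "frame" (384x512x3 uint8, red, green, blue), "fx", "fy", "cx", "cy" (pixels), "world_from_camera" (4x4, takes a point from camera to world coordinates). Camera axes: x right, y up, looking along -z (the intrinsics and any distortion apply to the point x, -y, -z); pixel columns grow to the right and rows downward; lengths in mm; the calibration is good to about 2 mm. A picture is of the moment at which its call begins. There is no depth.
- workorder.job_done(): hands the job in, once; it reports no verdict.
The state is a dict: "clock": time; "joint_pos": joint angles; "joint_vel": joint speeds; "joint_torque": joint torques, N m; "position": TCP position; "tool_rot": TCP orientation; "contact_force": force on the tool from outside, world axes, zero at the start; "moment": the same for the moment, N m; "grip_width": finger opening in mm.
Only numpy, scipy, OpenCV 4.12 (cv2) and the standard library are available. Lean on these libraries where they do the work, as an engineer would, in place of code of your own. Each camera call takes 0.05 s, during which the arm holds its last target.

TASK

Lift the blue-capped taper punch out of the wooden rack, set its cone upright into the matching brass cup and press it fully home with a steady push of about 15 newtons, never much over 20. Then ease off to a light push of about 5 newtons and, keeping that on the seated punch, rock punch and cup together about 10 degrees away from the robot and then about 10 degrees towards it, pausing at each end, to check that they rock free. Leave the punch standing upright and fully seated, let go, and leave everything else where it is.

Things in the scene. Friction and masses are not known exactly. Their poses are not given: they have to be found in the camera images.
- punch: steel taper punch, blue cap, 72 mm tall, about 0.16 kg. Origin on its axis at the underside of its collar, z towards the cap. Below it: a smooth oiled cone 22 mm long, radius 15 mm at the collar, 5 mm at the tip. Above: collar 41 mm across, 5 mm thick; neck; square head; 3 mm cap. It hangs by its collar in the rack.
- punch_head (a point): middle of the punch's square head, on its axis 30 mm above the punch's origin; where to grip it. The head is 18 x 18 mm, its flats facing the punch's own x and y, and reaches from 13 to 47 mm above the origin; the neck below it is 17 mm across.
- slim_punch: the other punch in the rack, with a red cap and a slender cone; same collar and head, origin at the underside of its collar. It does not belong to the cup and stays in the rack.
- rack: fixed pale wooden rack, 56 x 154 x 50 mm, origin at the centre of its underside, y along its length; two round through holes 34 mm across in its top plate, at y = +45 and -45 mm, hold the punches (either may be in either hole). Its place and yaw vary.
- holder: fixed dark steel holder: base plate 100 x 96 x 12 mm, origin at the centre of its underside, and two cheeks 26 x 9 mm rising to z = 62 mm at y = +33.5 and -33.5 mm. The cup swings between them on pins along the holder's y axis, 50 mm above its origin. Its x axis points away from the robot, within 0.35 rad; its place varies.
- cup_mouth (a point): centre of the brass cup's mouth at the rim, z out along the cup's axis, 10 mm above the swing axis. Mouth 26 mm across inside, 43 outside, same taper as the cone. Fully home, the punch's origin is on the axis 4 mm above this point (a 4 mm gap collar to rim). Contact is stiff; an off-centre cone hangs up on one wall with a side force: ease it sideways.
- cup (a joint): swing of the cup about the holder's y axis, rad: 0 = upright, positive = its mouth leans along the holder's +x, away from the robot; range -0.4 to 0.4. Slight friction (0.03 N m); it stays where it is left. It starts crooked by up to 0.25 either way; a cone pressed in turns it true. Move it slowly: a jerk knocks cone and cup together hard.
- red_pliers: red-handled pliers lying on the bench, a bystander; origin at the centre of its underside.
- striker: wire flint striker lying on the bench, a bystander; origin at the centre of its underside.
- dapping_cube: brass-coloured dapping cube, 38 mm, a bystander; origin at the centre of its underside.
- tin: round aluminium parts tin, 50 mm across, 19 mm high, a bystander; origin at the centre of its underside.
Mind the look-alikes: they are no part of the job. Leave any purple or turquoise look-alike of the punch alone.

How it is judged (in metres and radians):
On the way, in this order (a step that is already met when the one before it is completed fails the run):
1. the punch is fully home in the upright cup under a push of about 11 N or more (the forces on the taper's walls sum to about twice the push) (distance between punch and cup_mouth below 0.006 m and angle between the z axis of punch and the z axis of cup_mouth, either way round below 0.06 rad and contact force between punch and holder above 22 N and value of joint cup between -0.08 and 0.08 rad), for 0.3 s.
2. seated punch and cup are rocked away from the robot by more than 0.12 rad under a light push (about 2 to 11 N) (distance between punch and cup_mouth below 0.006 m and angle between the z axis of punch and the z axis of cup_mouth, either way round below 0.06 rad and value of joint cup above 0.12 rad and contact force between punch and holder between 4 and 26 N), for 0.2 s.
3. seated punch and cup are rocked towards the robot by more than 0.12 rad under a light push (about 2 to 11 N) (distance between punch and cup_mouth below 0.006 m and angle between the z axis of punch and the z axis of cup_mouth, either way round below 0.06 rad and value of joint cup below -0.12 rad and contact force between punch and holder between 4 and 26 N), for 0.2 s.
At the end, for the whole second after the job is handed in: The blue-capped punch is fully home in the cup (its origin within 6.0 mm of the cup_mouth site, 4 mm being fully home; axes within 0.06 rad), punch and cup upright within 0.07 rad, at rest and released (distance between punch and cup_mouth below 0.006 m and angle between the z axis of punch and the z axis of cup_mouth, either way round below 0.06 rad and angle between punch's own z axis and vertical below 0.07 rad and value of joint cup between -0.07 and 0.07 rad and linear speed of punch below 0.02 m/s); the robot touches nothing.
It fails at once if the punch is forced or knocked against the cup or its holder: over 75 N summed over the walls, a push of about 30 N (contact force between punch and holder above 75 N).
It fails at once if slim punch is moved more than 20 mm (distance of slim_punch from where it was at the start of the episode above 0.02 m).
It fails at once if the pliers, striker, dapping cube or tin is moved more than 30 mm (distance of any of red_pliers, striker, dapping_cube, tin from where it was at the start of the episode above 0.03 m).
It also fails if it takes over 72 s, if anything falls off the work surface, if the arm or the gripper's body presses on something with over 40 N, if the wrist force passes 120 N, or if a joint passes its speed limit or range.

## Working session

There is one attempt and no reset: what is moved stays moved. The work goes in short steps, Python scripts to look and compute and a tool call to move; the robot and the scene stay as the last step left them, time stands still between calls to the robot, and variables do not carry over. Pictures are saved under pics/ and viewed, and the job is handed in when it is done.

Besides the shell and the picture viewer there is one more tool, called after ">>>" in YAML: its name, and indented under it one key for each argument. drive_tool: Moves the arm, as the interface text tells. Its arguments: {"type":"object","properties":{"linear":{"type":"array"},"rotation":{"type":"array"},"hand":{"type":"array"},"force":{"type":"number"}},"required":["linear","rotation","hand"]}

```bash
mkdir -p pics
python3 - <<'E'
from cell import readout, cams
import cv2
print(readout.state())
for n in ["scene","top","wrist"]:
    f=cams.grab_frame(n); cv2.imwrite(f"pics/{n}0.png",f["frame"][:,:,::-1]); print(n,f["fx"],f["fy"],f["cx"],f["cy"],f["world_from_camera"].round(3).tolist(),[k for k in f])
E
```

```text
{'clock': 0.0, 'joint_pos': array([-1.34459283e+00,  2.59185164e-01,  2.07496527e-02,  1.33370306e+00,
       -2.38484879e-05,  1.41820911e+00]), 'joint_vel': array([-1.61334171e-03,  1.79804054e-04, -8.48600869e-05, -9.68322768e-04,
       -6.80073391e-04, -6.97672904e-04]), 'joint_torque': array([ 4.26914039e-04, -5.55643487e+01,  3.44527173e+01,  1.35224458e-02,
       -3.92592113e-06,  4.67083566e-06]), 'position': array([ 203.31846041, -510.7287945 ,  230.66522444]), 'tool_rot': array([-3.14141221e+00,  1.33027867e-03, -1.19200547e+00]), 'contact_force': array([-0.03971995,  0.27753068,  0.66245433]), 'moment': array([0.0336513 , 0.01103989, 0.00628242]), 'grip_width': 85.76292673637091}
scene 418.66418625896506 418.66418625896506 258.23673840120705 193.1993646310942 [[-0.715, 0.537, -0.448, -105.317], [-0.699, -0.563, 0.441, 576.05], [-0.015, 0.628, 0.778, 1138.8], [0.0, 0.0, 0.0, 1.0]] ['frame', 'fx', 'fy', 'cx', 'cy', 'world_from_camera']
top 388.29792874805275 388.29792874805275 254.7874597269416 193.15981447031766 [[-0.011, 0.988, -0.156, 354.875], [-1.0, -0.015, -0.026, -39.529], [-0.028, 0.156, 0.987, 1206.168], [0.0, 0.0, 0.0, 1.0]] ['frame', 'fx', 'fy', 'cx', 'cy', 'world_from_camera']
wrist 274.53099195552164 274.53099195552164 257.93671002005175 196.76845493914118 [[0.37, 0.888, 0.272, 272.239], [-0.929, 0.353, 0.108, -482.709], [-0.0, -0.293, 0.956, 373.077], [0.0, 0.0, 0.0, 1.0]] ['frame', 'fx', 'fy', 'cx', 'cy', 'world_from_camera']
```

View pics/scene0.png

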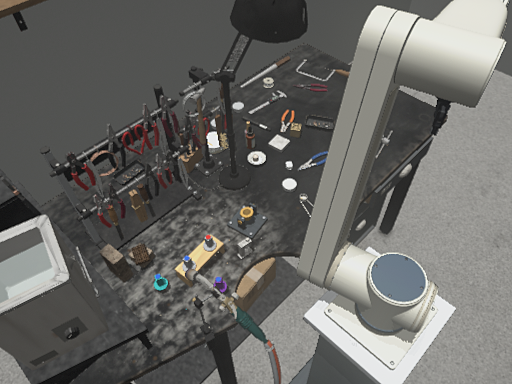

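View pics/top0.png

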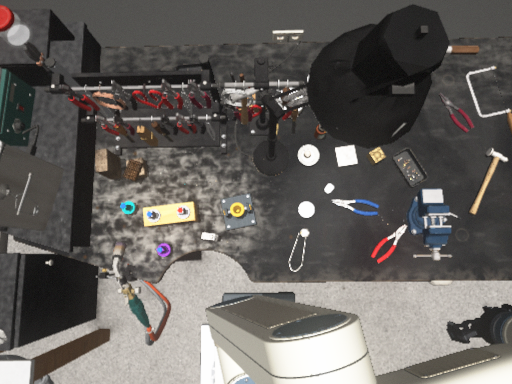

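View pics/wrist0.png

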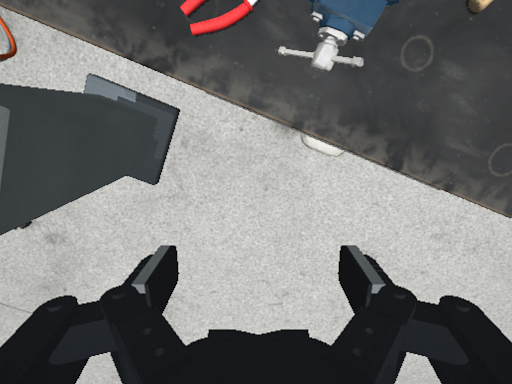

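```bash
cat > h.py <<'E'
import numpy as np, cv2
from cell import readout, cams
def ray(f,u,v):
    M=np.asarray(f["world_from_camera"]); d=np.array([(u-f["cx"])/f["fx"],-(v-f["cy"])/f["fy"],-1.])
    return M[:3,3], M[:3,:3]@d/np.linalg.norm(d)
def onz(f,u,v,z):
    o,d=ray(f,u,v); return o+d*(z-o[2])/d[2]
def tri(rs):
    A=np.zeros((3,3));b=np.zeros(3)
    for o,d in rs:
        P=np.eye(3)-np.outer(d,d);A+=P;b+=P@o
    x=np.linalg.solve(A,b); return x,[np.linalg.norm((np.eye(3)-np.outer(d,d))@(x-o)) for o,d in rs]
def crop(fr,x0,y0,x1,y1,k,name):
    c=cv2.resize(fr[y0:y1,x0:x1,::-1],None,fx=k,fy=k,interpolation=cv2.INTER_CUBIC); cv2.imwrite("pics/"+name,c)
def proj(f,p):
    M=np.asarray(f["world_from_camera"]); q=M[:3,:3].T@(np.asarray(p)-M[:3,3])
    return np.array([f["cx"]+f["fx"]*q[0]/-q[2], f["cy"]-f["fy"]*q[1]/-q[2]])
E
python3 - <<'E'
from h import *
t=cams.grab_frame("top"); s=cams.grab_frame("scene")
crop(t["frame"],110,180,270,270,5,"topc.png"); crop(s["frame"],140,195,280,305,5,"scenec.png")
for n,p in dict(blue=(152,214),red=(182,211),cup=(238,210),turq=(128,207),purp=(164,250)).items(): print(n,onz(t,*p,70).round(),)
E
```

```text
blue [477. 296.  70.]
red [485. 206.  70.]
cup [485.  41.  70.]
turq [499. 368.  70.]
purp [371. 257.  70.]
```

View pics/topc.png

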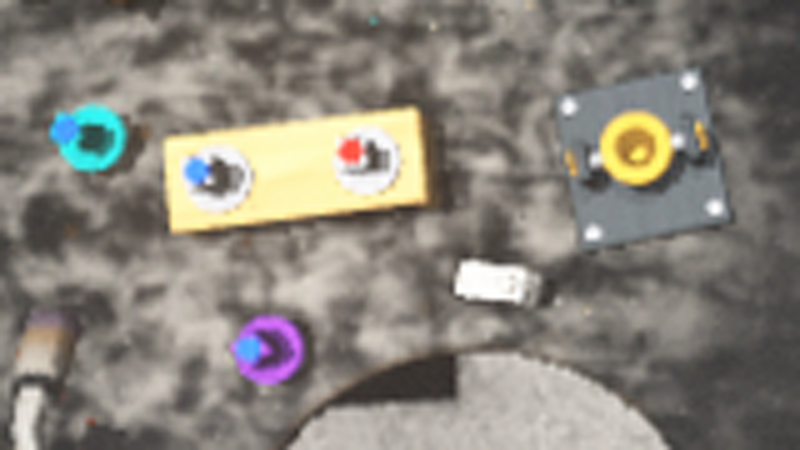

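View pics/scenec.png

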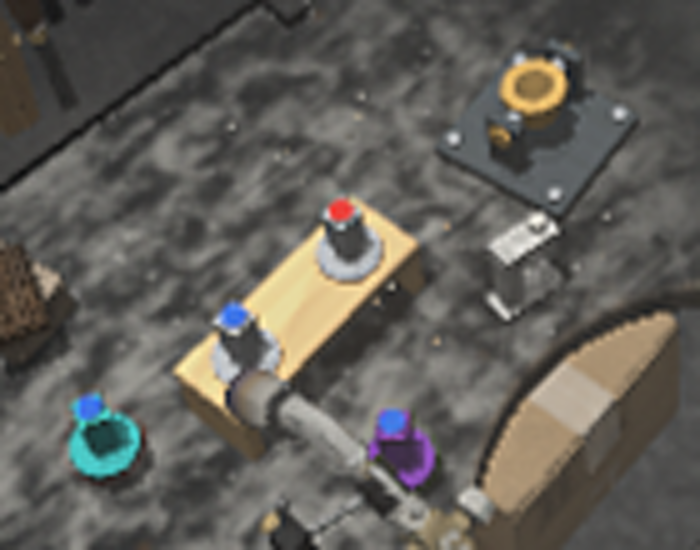

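Run:
```python
from h import *
t=cams.grab_frame("top"); s=cams.grab_frame("scene")
def blobs(f,lo,hi,roi,am=3):
    h=cv2.cvtColor(f["frame"],cv2.COLOR_RGB2HSV); m=cv2.inRange(h,lo,hi)
    k=np.zeros_like(m);k[roi[1]:roi[3],roi[0]:roi[2]]=255; m&=k
    n,l,st,c=cv2.connectedComponentsWithStats(m); return [(c[i].round(2),st[i,4]) for i in range(1,n) if st[i,4]>=am]
bt=blobs(t,(100,120,120),(118,255,255),(110,180,270,270)); bs=blobs(s,(100,120,120),(118,255,255),(140,195,280,305))
rt=blobs(t,(0,150,120),(6,255,255),(140,195,200,225)); rs=blobs(s,(0,150,120),(6,255,255),(190,225,230,260))
print(bt,bs,rt,rs)
def T(a,b): x,e=tri([ray(t,*a),ray(s,*b)]); return x.round(1),np.round(e,1)
for a in bt:
  for b in bs:
    x,e=T(a[0],b[0])
    if e[0]<6: print("blue",a[0],b[0],x,e)
print("red",T(rt[0][0],rs[0][0]))
print("torch",T((119,244),(189,274)))
# cup ring
for f,roi,n in ((t,(220,195,255,225),"t"),(s,(235,202,260,222),"s")):
    print(n,blobs(f,(15,120,100),(30,255,255),roi,20))
# holder screws
print("screws top z12",[onz(t,110+x/5,180+y/5,13).round(1).tolist() for x,y in ((569,106),(690,82),(714,207),(593,233))])
print("screws sc z12",[onz(s,140+x/5,195+y/5,13).round(1).tolist() for x,y in ((520,61),(619,113),(555,194),(453,138))])
# collars top, z=50+5
print("collars",[onz(t,110+x/5,180+y/5,55).round(1).tolist() for x,y in ((216,178),(366,160))])
print("rack corners z50",[onz(t,110+x/5,180+y/5,50).round(1).tolist() for x,y in ((165,138),(417,107),(429,203),(173,233))])
```

```text
[(array([122.4, 205.4]), np.int32(20)), (array([149.07, 213.8 ]), np.int32(15)), (array([159.6, 249.4]), np.int32(15))] [(array([186.25, 257.56]), np.int32(16)), (array([157.36, 276.  ]), np.int32(22)), (array([217.95, 278.9 ]), np.int32(20))] [(array([179.82, 209.82]), np.int32(11))] [(array([207.62, 236.38]), np.int32(13))]
blue [122.4 205.4] [157.36 276.  ] [504.  384.7  72.7] [0.7 0.7]
blue [149.07 213.8 ] [186.25 257.56] [475.5 296.4  99.6] [1.4 1.4]
blue [159.6 249.4] [217.95 278.9 ] [373.8 270.6  70.9] [1.2 1.2]
red (array([485.5, 207.1, 100. ]), array([1.1, 1.1]))
torch (array([386.1, 346.2, 186.5]), array([0.2, 0.2]))
t [(array([236.96, 209.4 ]), np.int32(161))]
s [(array([246.36, 212.16]), np.int32(106))]
screws top z12 [[519.9, 88.7, 13.0], [533.8, 13.3, 13.0], [455.8, -0.9, 13.0], [440.8, 73.7, 13.0]]
screws sc z12 [[535.5, 14.6, 13.0], [457.5, -0.6, 13.0], [442.9, 73.8, 13.0], [522.1, 89.1, 13.0]]
collars [[473.6, 296.3, 55.0], [483.2, 206.0, 55.0]]
rack corners z50 [[498.8, 329.5, 50.0], [515.5, 176.7, 50.0], [457.3, 168.7, 50.0], [441.4, 322.7, 50.0]]
```

Run:
```python
from h import *
t=cams.grab_frame("top"); s=cams.grab_frame("scene")
print("lampbase",onz(t,270,158,10),onz(s,235,178,10))
for n,a,b in (("lamp elbow",(293,97),(228,72)),("lamphead",(415,40),(270,15)),("vise top",(428,197),(440,100))): print(n,tri([ray(t,*a),ray(s,*b)]))
crop(t["frame"],220,70,340,190,5,"lamp_t.png");crop(s["frame"],180,0,330,200,4,"lamp_s.png")
crop(t["frame"],90,230,190,360,5,"torch_t.png");crop(s["frame"],170,250,290,384,5,"torch_s.png")
```

```text
lampbase [655.98181315 -57.21799792  10.        ] [653.86573559 -56.13155381  10.        ]
lamp elbow (array([ 691.48914609, -100.92406544,  412.11699645]), [np.float64(3.4617371591052586), np.float64(3.4617371591053296)])
lamphead (array([ 781.01834538, -357.41511588,  455.79969726]), [np.float64(7.925154069796775), np.float64(7.925154069796643)])
vise top (array([ 337.17104477, -424.83303559,  372.58585001]), [np.float64(140.2834270073302), np.float64(140.28342700733026)])
```

View pics/lamp_t.png

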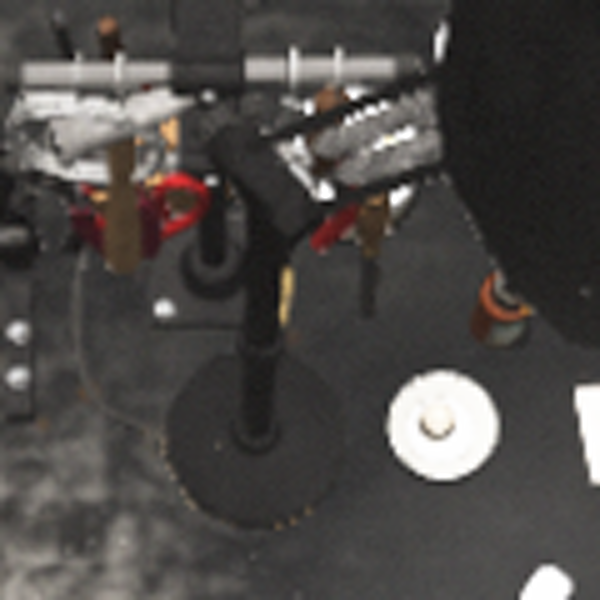

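View pics/lamp_s.png

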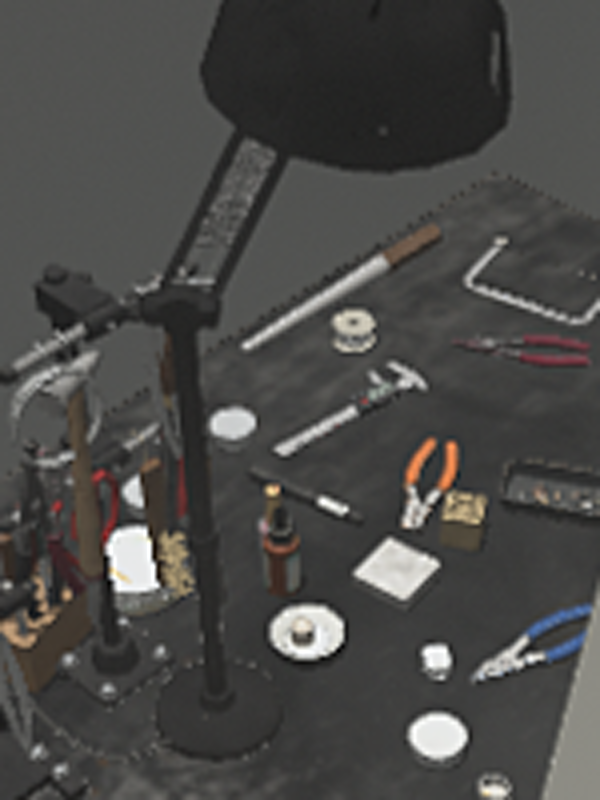

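View pics/torch_t.png

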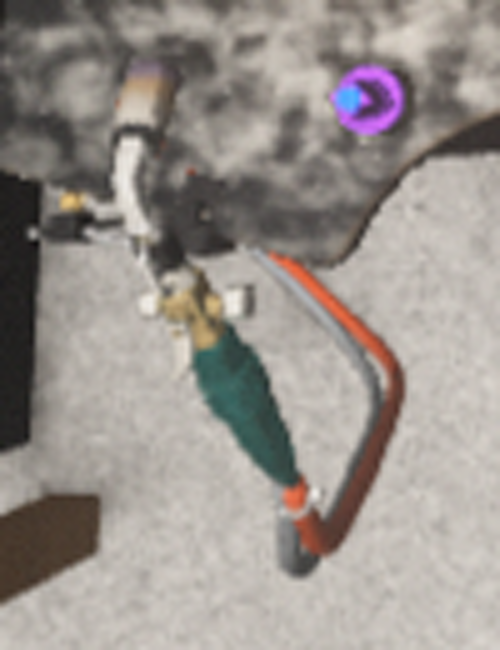

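View pics/torch_s.png

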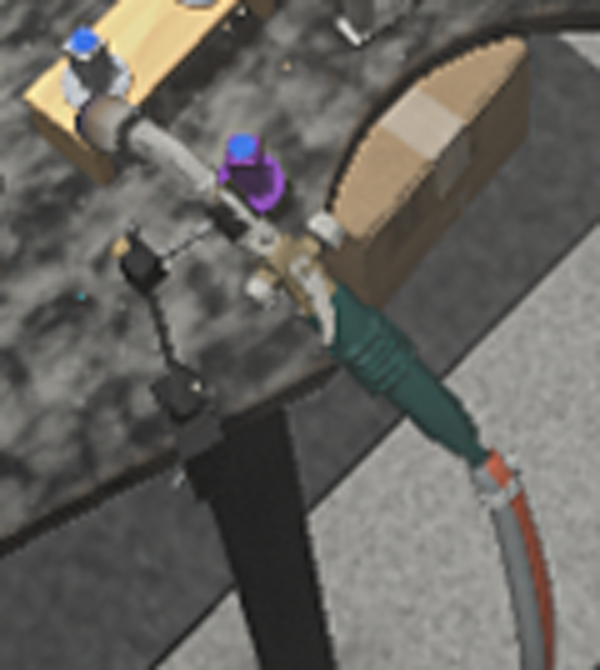

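```bash
cat >> h.py <<'E'
from scipy.spatial.transform import Rotation as Ro
def Rrpy(r): return Ro.from_euler("xyz",r)
def plan(target,rpy,P0=None,R0=None):
    """shift/rotvec in tool axes from commanded (default measured) pose to the target"""
    st=readout.state(); P=np.array(st["position"] if P0 is None else P0); R=Rrpy(st["tool_rot"] if R0 is None else R0)
    d=R.inv().apply(np.array(target)-P); w=(R.inv()*Rrpy(rpy)).as_rotvec()
    print("shift",d.round(1).tolist(),"rot",w.round(3).tolist()); return d,w
E
python3 - <<'E'
from h import *
a=[203.386,-511.009,231.279];r=[np.pi,0,-1.192]
for p,y in (((330,-330,280),-1.5),((420,-100,280),-1.9),((450,120,260),-2.3),((472,285,225),-2.59)):
    plan(p,[np.pi,0,y],a,r); a=p; r=[np.pi,0,y]
E
```

```text
shift [-121.4, -184.6, -48.7] rot [0.0, -0.0, 0.308]
shift [-223.1, -106.0, -0.0] rot [0.0, -0.0, 0.4]
shift [-217.9, 42.7, 20.0] rot [-0.0, -0.0, 0.4]
shift [-137.7, 93.5, 35.0] rot [0.0, -0.0, 0.29]
```

Run:
```python
from h import *
a=[203.386,-511.009,231.279];r=[np.pi,0,-1.192]
for p,y in (((330,-330,280),-0.392),((400,-130,280),.408),((430,0,260),1.208),((450,130,250),2.0),((472,270,240),2.8),((472,270,240),3.6)):
    plan(p,[np.pi,0,y],a,r); a=p; r=[np.pi,0,y]
```

```text
shift [-121.4, -184.6, -48.7] rot [0.0, 0.0, -0.8]
shift [-11.7, -211.6, -0.0] rot [0.0, 0.0, -0.8]
shift [79.1, -107.4, 20.0] rot [0.0, 0.0, -0.8]
shift [128.6, -27.4, 10.0] rot [-0.0, 0.0, -0.792]
shift [118.1, 78.3, 10.0] rot [0.0, 0.0, -0.8]
shift [0.0, 0.0, 0.0] rot [0.0, 0.0, -0.8]
```

>>> drive_tool:
  linear:
    - [-24,-37,-10]
    - [-48,-74,-20]
    - [-72,-111,-30]
    - [-97,-148,-40]
    - [-121,-185,-49]
  rotation:
    - [0,0,-0.16]
    - [0,0,-0.32]
    - [0,0,-0.48]
    - [0,0,-0.64]
    - [0,0,-0.8]
  hand: [1,1,1,1,1]

```text
clock: 1.08
position: [331.1, -328.9, 280.8]
tool_rot: [3.141, -0.0, -0.387]
contact_force: [0.8, 0.0, -0.4]
grip_width: 85.2
```

>>> drive_tool:
  linear:
    - [-2,-42,0]
    - [-5,-84,0]
    - [-7,-127,0]
    - [-9,-170,0]
    - [-12,-212,0]
  rotation:
    - [0,0,-0.16]
    - [0,0,-0.32]
    - [0,0,-0.48]
    - [0,0,-0.64]
    - [0,0,-0.8]
  hand: [1,1,1,1,1]

```text
clock: 1.7
position: [400.7, -128.3, 280.4]
tool_rot: [3.141, -0.0, 0.413]
contact_force: [-0.0, -0.8, 0.1]
grip_width: 85.3
```

>>> drive_tool:
  linear:
    - [16,-21,4]
    - [32,-43,8]
    - [47,-64,12]
    - [63,-86,16]
    - [79,-107,20]
  rotation:
    - [0,0,-0.16]
    - [0,0,-0.32]
    - [0,0,-0.48]
    - [0,0,-0.64]
    - [0,0,-0.8]
  hand: [1,1,1,1,1]

```text
clock: 2.33
position: [430.6, 0.8, 260.3]
tool_rot: [3.141, -0.0, 1.213]
contact_force: [0.7, -0.4, 1.0]
grip_width: 85.6
```

>>> drive_tool:
  linear:
    - [26,-6,2]
    - [52,-11,4]
    - [78,-17,6]
    - [103,-22,8]
    - [129,-28,10]
  rotation:
    - [0,0,-0.16]
    - [0,0,-0.32]
    - [0,0,-0.48]
    - [0,0,-0.64]
    - [0,0,-0.79]
  hand: [1,1,1,1,1]

```text
clock: 2.95
position: [450.2, 131.3, 250.3]
tool_rot: [3.141, 0.0, 2.003]
contact_force: [0.1, 1.3, -0.1]
grip_width: 85.1
```

>>> drive_tool:
  linear:
    - [24,16,2]
    - [48,32,4]
    - [71,47,6]
    - [95,63,8]
    - [118,78,10]
  rotation:
    - [0,0,-0.16]
    - [0,0,-0.32]
    - [0,0,-0.48]
    - [0,0,-0.64]
    - [0,0,-0.8]
  hand: [1,1,1,1,1]

```text
clock: 3.58
position: [472.3, 271.2, 240.2]
tool_rot: [3.142, 0.0, 2.803]
contact_force: [-0.3, 0.2, -0.4]
grip_width: 85.0
```

>>> drive_tool:
  linear:
    - [0,0,0]
    - [0,0,0]
    - [0,0,0]
    - [0,0,0]
    - [0,0,0]
  rotation:
    - [0,0,-0.16]
    - [0,0,-0.32]
    - [0,0,-0.48]
    - [0,0,-0.64]
    - [0,0,-0.8]
  hand: [1,1,1,1,1]

```text
clock: 4.2
position: [472.2, 270.2, 240.3]
tool_rot: [3.142, -0.0, -2.68]
contact_force: [0.4, 0.2, 0.3]
grip_width: 85.6
```

Run:
```python
from h import *
st=readout.state(); print(st["clock"],st["joint_pos"].round(3),st["position"].round(1),st["tool_rot"].round(3))
w=cams.grab_frame("wrist"); cv2.imwrite("pics/w1.png",w["frame"][:,:,::-1])
print(w["world_from_camera"].round(2))
```

```text
4.2 [ 0.365  0.246  0.027  1.352  0.    -1.667] [472.2 270.2 240.3] [ 3.142 -0.    -2.68 ]
[[-9.0000e-01  4.3000e-01  1.3000e-01  5.0505e+02]
 [-4.5000e-01 -8.6000e-01 -2.6000e-01  2.0422e+02]
 [ 0.0000e+00 -2.9000e-01  9.6000e-01  3.8262e+02]
 [ 0.0000e+00  0.0000e+00  0.0000e+00  1.0000e+00]]
```

View pics/w1.png

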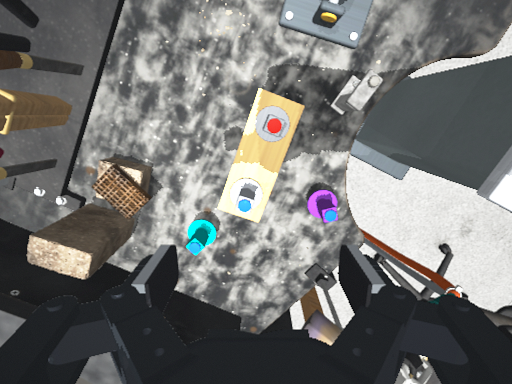

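Run:
```python
from h import *
w=cams.grab_frame("wrist"); crop(w["frame"],210,90,310,230,5,"w1c.png")
p=[475,296,100]; print(proj(w,p),proj(w,[475,296,55]))
```

```text
[244.62464436 205.08800875] [246.26129305 193.49585958]
```

View pics/w1c.png

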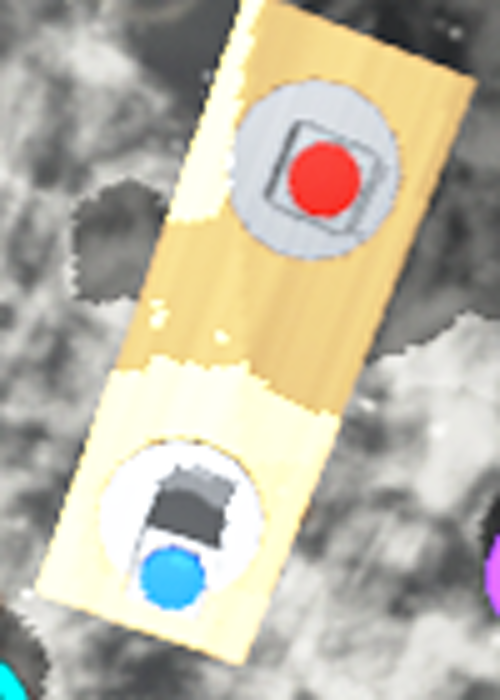

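Run:
```python
from h import *
plan((475,296,165),[np.pi,0,-2.683],[472,270,240],[np.pi,0,-2.683])
```

```text
shift [-14.2, 22.0, 75.0] rot [0.0, 0.0, 0.0]
```

>>> drive_tool:
  linear:
    - [-7,11,25]
    - [-14,22,50]
    - [-14,22,75]
    - [-14,22,75]
    - [-14,22,75]
  rotation:
    - [0,0,0]
    - [0,0,0]
    - [0,0,0]
    - [0,0,0]
    - [0,0,0]
  hand: [1,1,1,1,1]

```text
clock: 4.92
position: [475.4, 296.1, 166.3]
tool_rot: [-3.142, 0.001, -2.687]
contact_force: [0.5, 0.6, 0.9]
grip_width: 85.0
```

Run:
```python
from h import *
w=cams.grab_frame("wrist"); cv2.imwrite("pics/w2.png",w["frame"][:,:,::-1])
print(readout.state()["position"],readout.state()["tool_rot"])
p=proj(w,[475,296,98]); print(p)
x,y=int(p[0]),int(p[1]); crop(w["frame"],x-60,y-60,x+60,y+40,6,"w2c.png"); print(x-60,y-60)
```

```text
[475.61470765 296.19273738 166.51665458] [-3.14152938e+00  1.71555186e-03 -2.68656429e+00]
[258.3514164  208.14543765]
198 148
```

View pics/w2c.png

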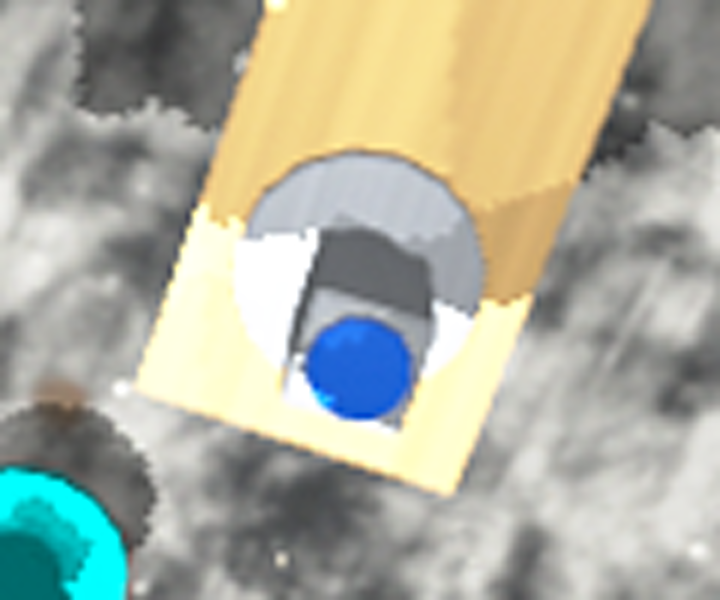

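Run:
```python
from h import *
w=cams.grab_frame("wrist"); t=cams.grab_frame("top"); s=cams.grab_frame("scene")
q=[(320,287),(433,318),(402,430),(285,402)]
P=np.array([onz(w,198+(x-.5)/6,148+(y-.5)/6,97) for x,y in q]); print(P.round(1).tolist(), P.mean(0))
for i in range(4):
    d=P[(i+1)%4]-P[i]; print(np.linalg.norm(d).round(1), np.degrees(np.arctan2(d[1],d[0])).round(1))
h=cv2.cvtColor(w["frame"],cv2.COLOR_RGB2HSV); m=cv2.inRange(h,(100,120,100),(125,255,255)); m[:190]=0; m[230:]=0; m[:,:230]=0; m[:,290:]=0
M=cv2.moments(m,True); c=(M["m10"]/M["m00"],M["m01"]/M["m00"]); print(c,M["m00"])
x,e=tri([ray(w,*c),ray(s,186.25,257.56),ray(t,149.07,213.8)]); print(x,e, tri([ray(w,*c),ray(t,149.07,213.8)]))
print(onz(w,*c,100), tri([ray(w,*c),ray(s,186.25,257.56)]))
print("collar",onz(w,198+362/6,148+270/6,55))
```

```text
[[484.8, 289.5, 97.0], [469.2, 286.7, 97.0], [465.7, 303.1, 97.0], [482.0, 306.4, 97.0]] [475.42687942 296.41768311  97.        ]
15.8 -170.0
16.7 102.0
16.6 11.7
17.2 -80.6
(257.60593220338984, 208.9406779661017) 236.0
[475.56295183 296.41902646  99.56911227] [np.float64(0.13368830175325314), np.float64(1.3526132734649747), np.float64(1.4832609248452167)] (array([474.93808378, 297.39932189,  94.96562505]), [np.float64(0.5595966276435439), np.float64(0.5595966276434642)])
[475.71778215 296.38352693 100.        ] (array([476.0896737 , 296.82319031, 100.1113161 ]), [np.float64(0.585896684498708), np.float64(0.5858966844988056)])
collar [475.31191444 295.78864714  55.        ]
```

>>> drive_tool:
  linear:
    - [0,0,0]
    - [0,0,15]
    - [0,0,35]
    - [0,0,55]
    - [0,0,70]
  rotation:
    - [0,0,0.13]
    - [0,0,0.27]
    - [0,0,0.27]
    - [0,0,0.27]
    - [0,0,0.27]
  hand: [0.6,0.6,0.6,0.6,0.6]

```text
clock: 5.75
position: [475.2, 296.0, 95.0]
tool_rot: [3.142, 0.0, -2.956]
contact_force: [0.6, -0.4, -0.6]
grip_width: 51.2
```

>>> drive_tool:
  linear:
    - [0,0,10]
    - [0,0,20]
    - [0,0,30]
    - [0,0,31]
    - [0,0,31]
  rotation:
    - [0,0,0]
    - [0,0,0]
    - [0,0,0]
    - [0,0,0]
    - [0,0,0]
  hand: [0.6,0.6,0.6,0.6,0.6]

```text
clock: 6.38
position: [475.2, 296.1, 64.5]
tool_rot: [3.142, 0.0, -2.955]
contact_force: [0.4, -0.4, 0.5]
grip_width: 51.2
```

Run:
```python
from h import *
w=cams.grab_frame("wrist"); cv2.imwrite("pics/w3.png",w["frame"][:,:,::-1])
for _ in range(3):
  st=readout.state(); print(st["position"].round(2),st["tool_rot"].round(4),st["joint_pos"].round(3),st["contact_force"].round(2))
```

```text
[475.28 296.16  64.6 ] [ 3.1415e+00  5.0000e-04 -2.9552e+00] [ 0.407  0.375 -0.254  0.941  0.    -1.35 ] [-0.82  0.04  0.45]
[475.28 296.16  64.6 ] [ 3.1415e+00  5.0000e-04 -2.9552e+00] [ 0.407  0.375 -0.254  0.941  0.    -1.35 ] [-0.82  0.04  0.45]
[475.28 296.16  64.6 ] [ 3.1415e+00  5.0000e-04 -2.9552e+00] [ 0.407  0.375 -0.254  0.941  0.    -1.35 ] [-0.82  0.04  0.45]
```

View pics/w3.png

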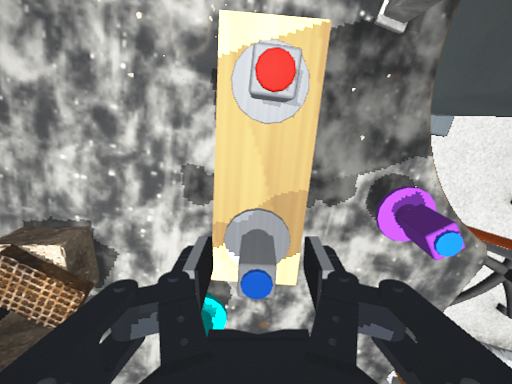

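>>> drive_tool:
  linear:
    - [0,0,0]
    - [0,0,0]
    - [0,0,0]
    - [0,0,0]
    - [0,0,0]
  rotation:
    - [0,0,0]
    - [0,0,0]
    - [0,0,0]
    - [0,0,0]
    - [0,0,0]
  hand: [0.3,0,0,0,0]
  force: 80

```text
clock: 7.05
position: [475.3, 296.2, 64.8]
tool_rot: [3.141, 0.001, -2.955]
contact_force: [0.5, 1.1, 6.3]
grip_width: 16.6
```

>>> drive_tool:
  linear:
    - [0,0,0]
    - [0,0,-4]
    - [0,0,-12]
    - [0,0,-26]
    - [0,0,-40]
  rotation:
    - [0,0,0]
    - [0,0,0]
    - [0,0,0]
    - [0,0,0]
    - [0,0,0]
  hand: [0,0,0,0,0]

```text
clock: 7.68
position: [475.2, 296.1, 105.5]
tool_rot: [3.141, 0.0, -2.955]
contact_force: [0.5, 0.6, -1.7]
grip_width: 17.1
```

Run:
```python
from h import *
w=cams.grab_frame("wrist"); cv2.imwrite("pics/w4.png",w["frame"][:,:,::-1])
st=readout.state(); print({k:np.round(v,3) for k,v in st.items()})
```

```text
{'clock': np.float64(7.725), 'joint_pos': array([ 0.407,  0.339, -0.189,  1.04 ,  0.   , -1.35 ]), 'joint_vel': array([-0.   ,  0.004, -0.019, -0.054, -0.001, -0.   ]), 'joint_torque': array([-2.2300e-01, -5.2545e+01,  2.6838e+01, -3.2900e-01, -1.1000e-02,
        0.0000e+00]), 'position': array([475.976, 296.481, 107.377]), 'tool_rot': array([ 3.141e+00,  3.000e-03, -2.955e+00]), 'contact_force': array([1.39 , 0.255, 0.771]), 'moment': array([ 0.021, -0.037,  0.026]), 'grip_width': np.float64(16.923)}
```

View pics/w4.png

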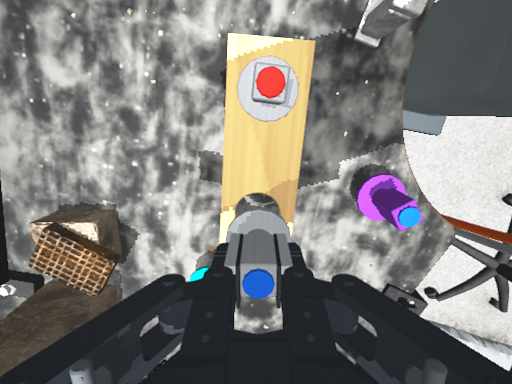

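>>> drive_tool:
  linear:
    - [0,0,-25]
    - [0,0,-50]
    - [0,0,-70]
    - [8,-43,-70]
    - [16,-86,-70]
  rotation:
    - [0,0,0]
    - [0,0,0]
    - [0,0,0]
    - [0,0,0]
    - [0,0,0]
  hand: [0,0,0,0,0]

```text
clock: 8.35
position: [475.3, 208.0, 174.9]
tool_rot: [-3.142, 0.001, -2.954]
contact_force: [-0.6, -1.5, -1.0]
grip_width: 16.6
```

>>> drive_tool:
  linear:
    - [8,-43,0]
    - [16,-87,0]
    - [16,-87,0]
    - [16,-87,0]
    - [16,-87,0]
  rotation:
    - [0,0,0]
    - [0,0,0]
    - [0,0,0]
    - [0,0,0]
    - [0,0,0]
  hand: [0,0,0,0,0]

```text
clock: 8.98
position: [475.7, 121.0, 174.4]
tool_rot: [3.141, 0.0, -2.954]
contact_force: [0.1, 0.9, -0.9]
grip_width: 16.8
```

Run:
```python
from h import *
w=cams.grab_frame("wrist"); cv2.imwrite("pics/w5.png",w["frame"][:,:,::-1])
st=readout.state(); print({k:np.round(v,4) for k,v in st.items() if k not in("joint_torque","joint_vel")})
p=proj(w,[488.6,44,30]); print(p); x,y=map(int,p); x0,y0=x-65,max(0,y-50); print(x0,y0); crop(w["frame"],x0,y0,x+65,y+50,6,"w5c.png")
```

```text
{'clock': np.float64(9.025), 'joint_pos': array([ 7.7900e-02,  1.8310e-01, -2.2630e-01,  1.1613e+00,  1.0000e-04,
       -1.6807e+00]), 'position': array([475.6272, 121.0242, 174.3283]), 'tool_rot': array([ 3.1415,  0.    , -2.9538]), 'contact_force': array([-0.0696,  0.8729, -1.2171]), 'moment': array([-0.021 , -0.0272,  0.0292]), 'grip_width': np.float64(16.7713)}
[259.21501211 108.7126107 ]
194 58
```

View pics/w5c.png

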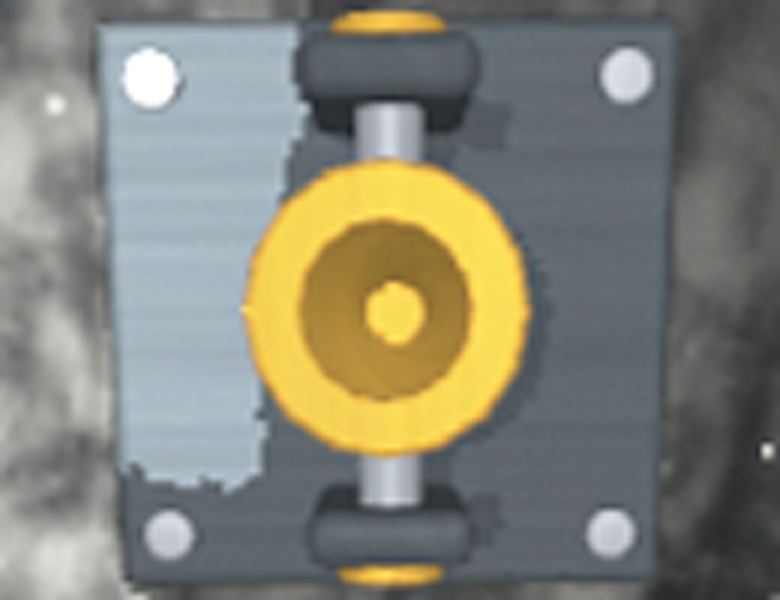

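View pics/w5.png

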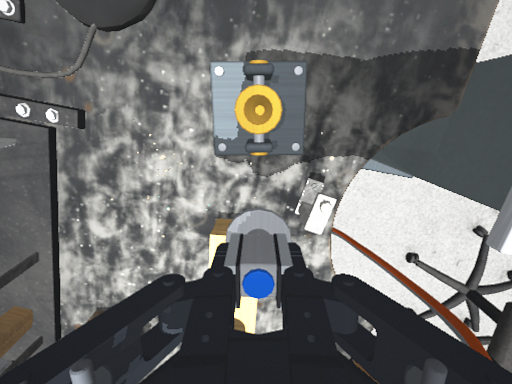

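Run:
```python
from h import *
w=cams.grab_frame("wrist"); t=cams.grab_frame("top"); s=cams.grab_frame("scene")
f=lambda x,y,z:onz(w,194+(x-2.5)/6,58+(y-2.5)/6,z)
S=np.array([f(x,y,13.5) for x,y in ((151,77),(627,74),(611,532),(169,534))]); print(S.round(1).tolist(),S.mean(0))
d=(S[0]-S[1]+S[3]-S[2]); print("yaw x",np.arctan2(d[1],d[0])); d=S[0]-S[3]; print("len",np.linalg.norm(d),np.linalg.norm(S[0]-S[1]))
dd=S[1]+S[0]-S[2]-S[3]; print("yaw y",np.arctan2(dd[1],dd[0])+np.pi/2)
print("rim outer", f(387,307,60),"mouth",f(385,310,60),"pins",f(388,130,50),f(390,480,50),f(388,305,50))
h=cv2.cvtColor(w["frame"],cv2.COLOR_RGB2HSV); m=cv2.inRange(h,(18,100,60),(32,255,255)); m[:80]=0;m[140:]=0;m[:,:225]=0;m[:,290:]=0
c=max(cv2.findContours(m,cv2.RETR_EXTERNAL,cv2.CHAIN_APPROX_NONE)[0],key=cv2.contourArea); e=cv2.fitEllipse(c); print(e)
R=onz(w,*e[0],60); print("ring ellipse",R)
print("tri ring", tri([ray(w,*e[0]),ray(s,246.36,212.16),ray(t,236.96,209.4)]))
a=0.186; hx=np.array([np.cos(a),np.sin(a),0]); hy=np.array([-np.sin(a),np.cos(a),0]); C=S.mean(0)
print("ring-ctr in holder",(R-C)@hx,(R-C)@hy, "mouth",(f(385,310,60)-C)@hx,"bottomhole z30?",[(z,round(float((f(395,312,z)-C)@hx),2)) for z in (25,30,35,38)])
```

```text
[[535.7, 15.2, 13.5], [456.9, -0.3, 13.5], [442.3, 74.8, 13.5], [521.4, 90.2, 13.5]] [489.06203936  44.95566696  13.5       ]
yaw x 0.192691403440225
len 76.34875823102435 80.30271395517352
yaw y 0.1904829630368563
rim outer [489.61485247  44.74044797  60.        ] mouth [489.82741388  45.21252943  60.        ] pins [494.19136071  19.76987371  50.        ] [484.27905578  70.20437622  50.        ] [489.53250758  44.27358494  50.        ]
((258.0478210449219, 108.8423843383789), (46.46138381958008, 48.8626708984375), 1.1306313276290894)
ring ellipse [489.63129905  44.82330835  60.        ]
tri ring (array([489.46471834,  44.96957335,  57.64933198]), [np.float64(0.248145127051905), np.float64(1.0353576376267166), np.float64(1.0894892065080557)])
ring-ctr in holder 0.5349640047481646 -0.23534850541887925 mouth 0.7996746124785167 bottomhole z30? [(25, -0.9), (30, -0.87), (35, -0.84), (38, -0.82)]
```

Run:
```python
from h import *
w=cams.grab_frame("wrist"); 
h=cv2.cvtColor(w["frame"],cv2.COLOR_RGB2HSV); m=cv2.inRange(h,(100,120,80),(125,255,255)); m[:260]=0; m[310:]=0; m[:,:235]=0; m[:,285:]=0
M=cv2.moments(m,True); c=(M["m10"]/M["m00"],M["m01"]/M["m00"]); print(c,M["m00"],onz(w,*c,209.6))
st=readout.state(); p=st["position"]; print(p, st["tool_rot"])
plan((489.3,44.9,115),[np.pi,0,-2.951],[475.5,121,174])
x0=200;crop(w["frame"],200,190,320,320,5,"w5d.png")
# collar front edge
```

```text
(257.8820301783265, 283.39643347050753) 729.0 [475.47776163 120.38287642 209.6       ]
[475.60036835 120.68285271 174.20413478] [ 3.14156968e+00 -1.79423095e-04 -2.95415950e+00]
shift [0.6, -77.3, 59.0] rot [0.0, -0.0, -0.003]
```

View pics/w5d.png

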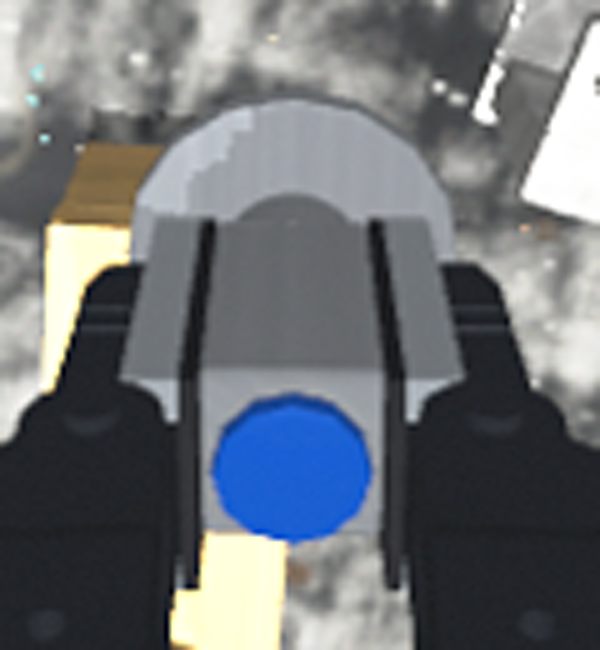

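>>> drive_tool:
  linear:
    - [0,-39,0]
    - [0.3,-77.3,0]
    - [0.6,-77.3,20]
    - [0.6,-77.3,40]
    - [0.6,-77.3,59]
  rotation:
    - [0,0,0]
    - [0,0,0]
    - [0,0,0]
    - [0,0,0]
    - [0,0,0]
  hand: [0,0,0,0,0]

```text
clock: 9.85
position: [489.4, 44.1, 114.6]
tool_rot: [3.142, -0.0, -2.955]
contact_force: [0.4, -0.4, -1.4]
grip_width: 16.8
```

>>> drive_tool:
  linear:
    - [0,0,0]
    - [0,0,5]
    - [0,0,10]
    - [0,0,15]
    - [0,0,20]
  rotation:
    - [0,0,0]
    - [0,0,0]
    - [0,0,0]
    - [0,0,0]
    - [0,0,0]
  hand: [0,0,0,0,0]

```text
clock: 10.48
position: [489.5, 44.1, 95.1]
tool_rot: [-3.142, 0.0, -2.955]
contact_force: [-0.4, -0.1, -1.4]
grip_width: 17.0
```

Run:
```python
from h import *
w=cams.grab_frame("wrist"); crop(w["frame"],190,130,330,320,4,"w6c.png")
s=cams.grab_frame("scene"); crop(s["frame"],190,160,310,240,6,"s6c.png")
st=readout.state(); print({k:np.round(v,4) for k,v in st.items() if k not in("joint_torque","joint_vel")})
```

```text
{'clock': np.float64(10.575), 'joint_pos': array([-0.0812,  0.243 , -0.3661,  0.9626,  0.    , -1.8384]), 'position': array([489.1109,  44.0904,  94.7503]), 'tool_rot': array([ 3.1413e+00, -8.0000e-04, -2.9552e+00]), 'contact_force': array([-0.083 ,  0.4877, -0.8859]), 'moment': array([0.0231, 0.0233, 0.0023]), 'grip_width': np.float64(16.7129)}
```

View pics/w6c.png

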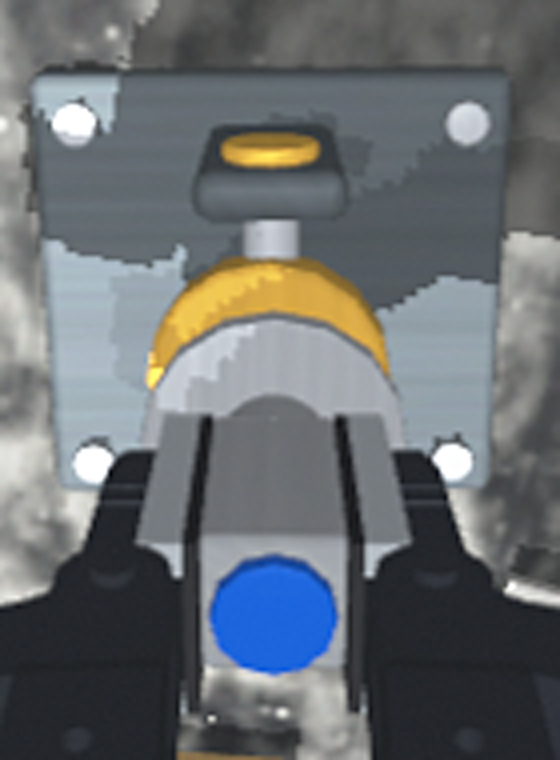

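View pics/s6c.png

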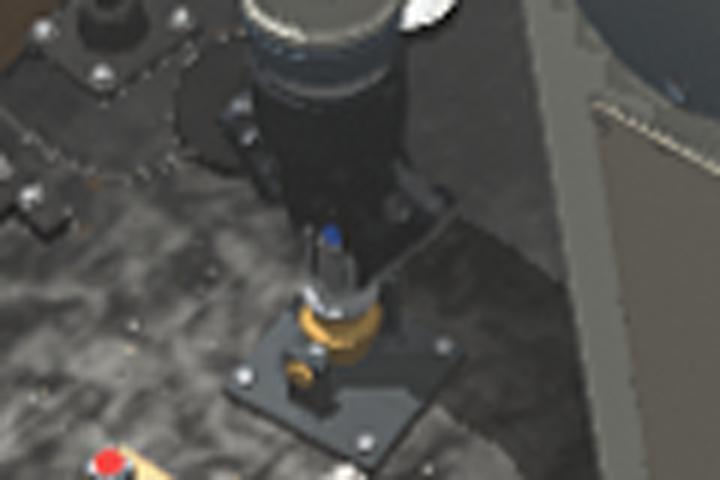

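>>> drive_tool:
  linear:
    - [0,0.4,3]
    - [0,0.7,6]
    - [0,0.7,9]
    - [0,0.7,11]
    - [0,0.7,12.5]
  rotation:
    - [0,0,0]
    - [0,0,0]
    - [0,0,0]
    - [0,0,0]
    - [0,0,0]
  hand: [0,0,0,0,0]

```text
clock: 11.2
position: [489.3, 44.7, 82.6]
tool_rot: [3.142, -0.0, -2.955]
contact_force: [-0.0, 0.5, -0.8]
grip_width: 17.1
```

>>> drive_tool:
  linear:
    - [0,0,0]
    - [0,0,0.4]
    - [0,0,0.8]
    - [0,0,1.2]
    - [0,0,1.2]
  rotation:
    - [0,0,0]
    - [0,0,0]
    - [0,0,0]
    - [0,0,0]
    - [0,0,0]
  hand: [0,0,0,0,0]

```text
clock: 11.82
position: [489.4, 44.7, 81.6]
tool_rot: [-3.142, 0.0, -2.955]
contact_force: [0.9, -0.4, -1.1]
grip_width: 17.0
```

>>> drive_tool:
  linear:
    - [0,0,0.4]
    - [0,0,0.8]
    - [0,0,1.2]
    - [0,0,1.2]
    - [0,0,1.2]
  rotation:
    - [0,0,0]
    - [0,0,0]
    - [0,0,0]
    - [0,0,0]
    - [0,0,0]
  hand: [0,0,0,0,0]

```text
clock: 12.45
position: [489.5, 44.7, 80.5]
tool_rot: [-3.141, 0.0, -2.955]
contact_force: [2.6, -1.1, 0.2]
grip_width: 16.6
```

>>> drive_tool:
  linear:
    - [0,0,0.3]
    - [0,0,0.6]
    - [0,0,0.8]
    - [0,0,0.8]
    - [0,0,0.8]
  rotation:
    - [0,0,0]
    - [0,0,0]
    - [0,0,0]
    - [0,0,0]
    - [0,0,0]
  hand: [0,0,0,0,0]

```text
clock: 13.08
position: [489.4, 44.7, 79.6]
tool_rot: [-3.141, 0.0, -2.955]
contact_force: [2.8, -1.6, -0.1]
grip_width: 17.0
```

>>> drive_tool:
  linear:
    - [0,-0.1,0.2]
    - [0,-0.2,0.4]
    - [0,-0.2,0.5]
    - [0,-0.2,0.5]
    - [0,-0.2,0.5]
  rotation:
    - [0,0,0]
    - [0,0,0]
    - [0,0,0]
    - [0,0,0]
    - [0,0,0]
  hand: [0,0,0,0,0]

```text
clock: 13.7
position: [489.5, 44.6, 79.1]
tool_rot: [-3.142, 0.0, -2.955]
contact_force: [3.3, -0.2, 1.4]
grip_width: 17.0
```

Run:
```python
from h import *
st=readout.state(); print({k:np.round(v,4) for k,v in st.items() if k not in("joint_torque","joint_vel")})
```

```text
{'clock': np.float64(13.7), 'joint_pos': array([-8.0200e-02,  2.5760e-01, -3.9110e-01,  9.2170e-01,  1.0000e-04,
       -1.8374e+00]), 'position': array([489.4742,  44.5628,  79.1434]), 'tool_rot': array([-3.1416e+00,  3.0000e-04, -2.9552e+00]), 'contact_force': array([ 3.2612, -0.2112,  1.3735]), 'moment': array([ 0.0091, -0.8538, -0.0503]), 'grip_width': np.float64(17.0322)}
```

>>> drive_tool:
  linear:
    - [-0.1,0,0.2]
    - [-0.2,0,0.3]
    - [-0.2,0,0.4]
    - [-0.2,0,0.4]
    - [-0.2,0,0.4]
  rotation:
    - [0,0,0]
    - [0,0,0]
    - [0,0,0]
    - [0,0,0]
    - [0,0,0]
  hand: [0,0,0,0,0]

```text
clock: 14.32
position: [489.7, 44.6, 78.8]
tool_rot: [-3.141, 0.0, -2.955]
contact_force: [2.2, -0.1, 3.4]
grip_width: 16.9
```

>>> drive_tool:
  linear:
    - [-0.1,0,0.2]
    - [-0.2,0,0.3]
    - [-0.2,0,0.4]
    - [-0.2,0,0.4]
    - [-0.2,0,0.4]
  rotation:
    - [0,0,0]
    - [0,0,0]
    - [0,0,0]
    - [0,0,0]
    - [0,0,0]
  hand: [0,0,0,0,0]

```text
clock: 14.95
position: [489.7, 44.6, 78.7]
tool_rot: [-3.141, 0.0, -2.955]
contact_force: [1.2, -1.4, 9.6]
grip_width: 16.7
```

>>> drive_tool:
  linear:
    - [0,-0.05,0.1]
    - [0,-0.1,0.2]
    - [0,-0.1,0.3]
    - [0,-0.1,0.3]
    - [0,-0.1,0.3]
  rotation:
    - [0,0,0]
    - [0,0,0]
    - [0,0,0]
    - [0,0,0]
    - [0,0,0]
  hand: [0,0,0,0,0]

```text
clock: 15.58
position: [489.7, 44.6, 78.7]
tool_rot: [-3.141, 0.001, -2.955]
contact_force: [0.1, 0.3, 11.6]
grip_width: 16.9
```

Run:
```python
from h import *
w=cams.grab_frame("wrist"); crop(w["frame"],190,130,330,320,4,"w7c.png")
s=cams.grab_frame("scene"); crop(s["frame"],215,185,275,235,10,"s7c.png")
for _ in range(1):
 st=readout.state(); print({k:np.round(v,4) for k,v in st.items() if k not in("joint_torque","joint_vel")})
```

```text
{'clock': np.float64(15.675), 'joint_pos': array([-0.0801,  0.2583, -0.3916,  0.9203, -0.    , -1.8373]), 'position': array([489.7151,  44.559 ,  78.6676]), 'tool_rot': array([-3.1414e+00,  6.0000e-04, -2.9551e+00]), 'contact_force': array([ 0.0332,  0.2176, 11.87  ]), 'moment': array([-0.0212, -0.1328, -0.0154]), 'grip_width': np.float64(16.9574)}
```

View pics/w7c.png

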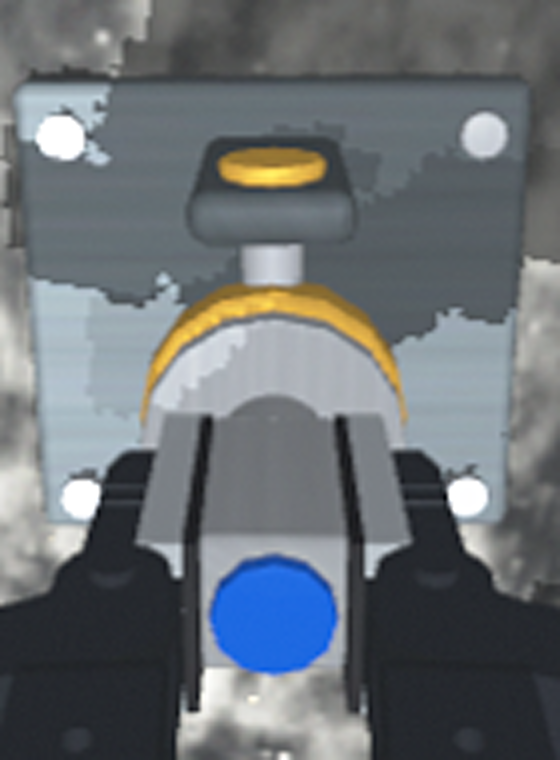

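View pics/s7c.png

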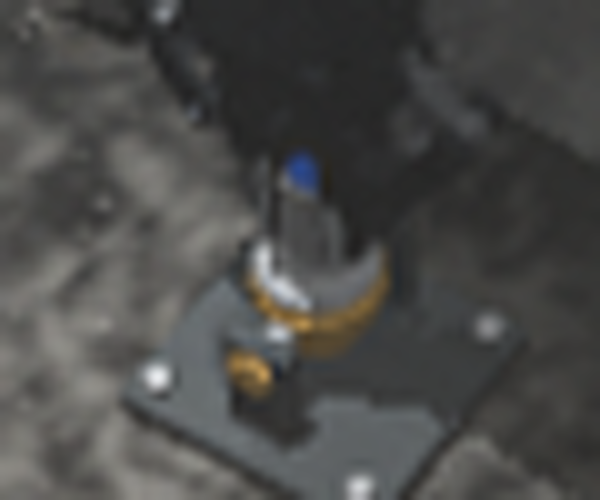

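>>> drive_tool:
  linear:
    - [0,0,0.1]
    - [0,0,0.2]
    - [0,0,0.2]
    - [0,0,0.2]
    - [0,0,0.2]
  rotation:
    - [0,0,0]
    - [0,0,0]
    - [0,0,0]
    - [0,0,0]
    - [0,0,0]
  hand: [0,0,0,0,0]

```text
clock: 16.3
position: [489.7, 44.5, 78.6]
tool_rot: [-3.141, 0.001, -2.955]
contact_force: [-0.4, -0.3, 14.3]
grip_width: 16.5
```

>>> drive_tool:
  linear:
    - [0,0,0]
    - [0,0,0]
    - [0,0,0]
  rotation:
    - [0,0,0]
    - [0,0,0]
    - [0,0,0]
  hand: [0,0,0]

```text
clock: 16.68
position: [489.7, 44.5, 78.6]
tool_rot: [-3.141, 0.001, -2.955]
contact_force: [-0.0, -0.3, 14.1]
grip_width: 16.8
```

>>> drive_tool:
  linear:
    - [0,0,-0.2]
    - [0,0,-0.4]
    - [0,0,-0.6]
    - [0,0,-0.7]
    - [0,0,-0.7]
  rotation:
    - [0,0,0]
    - [0,0,0]
    - [0,0,0]
    - [0,0,0]
    - [0,0,0]
  hand: [0,0,0,0,0]

```text
clock: 17.3
position: [489.7, 44.5, 78.7]
tool_rot: [-3.142, 0.0, -2.955]
contact_force: [2.3, -0.1, 6.3]
grip_width: 17.0
```

Run:
```python
import numpy as np
for L in (28.4,):
  for th in np.arange(.01,.19,.01): print(round(th,3),round(-L*np.sin(th),2),round(L*(1-np.cos(th)),2))
```

```text
0.01 -0.28 0.0
0.02 -0.57 0.01
0.03 -0.85 0.01
0.04 -1.14 0.02
0.05 -1.42 0.04
0.06 -1.7 0.05
0.07 -1.99 0.07
0.08 -2.27 0.09
0.09 -2.55 0.11
0.1 -2.84 0.14
0.11 -3.12 0.17
0.12 -3.4 0.2
0.13 -3.68 0.24
0.14 -3.96 0.28
0.15 -4.24 0.32
0.16 -4.52 0.36
0.17 -4.8 0.41
0.18 -5.08 0.46
```

>>> drive_tool:
  linear:
    - [-0.28,0,-0.05]
    - [-0.57,0,-0.1]
    - [-0.85,0,-0.1]
    - [-1.14,0,-0.08]
    - [-1.42,0,-0.06]
  rotation:
    - [0,0.01,0]
    - [0,0.02,0]
    - [0,0.03,0]
    - [0,0.04,0]
    - [0,0.05,0]
  hand: [0,0,0,0,0]

```text
clock: 17.92
position: [491.0, 44.8, 78.7]
tool_rot: [3.142, -0.05, -2.955]
contact_force: [2.5, 0.5, 6.1]
grip_width: 16.9
```

>>> drive_tool:
  linear:
    - [-0.28,0,0]
    - [-0.57,0,0.01]
    - [-0.85,0,0.01]
    - [-1.14,0,0.02]
    - [-1.42,0,0.04]
  rotation:
    - [0,0.01,0]
    - [0,0.02,0]
    - [0,0.03,0]
    - [0,0.04,0]
    - [0,0.05,0]
  hand: [0,0,0,0,0]

```text
clock: 18.55
position: [492.4, 45.1, 78.6]
tool_rot: [3.142, -0.1, -2.955]
contact_force: [2.8, 0.4, 6.4]
grip_width: 16.5
```

>>> drive_tool:
  linear:
    - [-0.28,0,0]
    - [-0.57,0,0.01]
    - [-0.85,0,0.01]
    - [-1.14,0,0.02]
    - [-1.42,0,0.04]
  rotation:
    - [0,0.01,0]
    - [0,0.02,0]
    - [0,0.03,0]
    - [0,0.04,0]
    - [0,0.05,0]
  hand: [0,0,0,0,0]

```text
clock: 19.18
position: [493.9, 45.4, 78.4]
tool_rot: [3.142, -0.15, -2.955]
contact_force: [3.8, -0.3, 6.9]
grip_width: 16.6
```

Run:
```python
from h import *
st=readout.state(); print({k:np.round(v,4) for k,v in st.items() if k not in("joint_torque","joint_vel")})
R=Rrpy(st["tool_rot"]); print("force in tool",R.inv().apply(st["contact_force"]).round(2)); print("pivot est",(st["position"]+R.apply([0,0,28.6])).round(2), R.as_matrix()[:,2])
w=cams.grab_frame("wrist"); crop(w["frame"],190,130,330,320,4,"w8c.png")
s=cams.grab_frame("scene"); crop(s["frame"],215,185,275,235,10,"s8c.png")
```

```text
{'clock': np.float64(19.175), 'joint_pos': array([-0.0562,  0.3585, -0.2526,  1.1056, -0.0359, -1.8108]), 'position': array([493.8827,  45.3626,  78.4387]), 'tool_rot': array([ 3.1416, -0.1503, -2.9551]), 'contact_force': array([ 3.8154, -0.3333,  6.9034]), 'moment': array([-0.0384, -0.6253,  0.0207]), 'grip_width': np.float64(16.6296)}
force in tool [-2.61 -1.03 -7.38]
pivot est [489.68  44.57  50.16] [-0.14710361 -0.02772873 -0.98873234]
```

View pics/w8c.png

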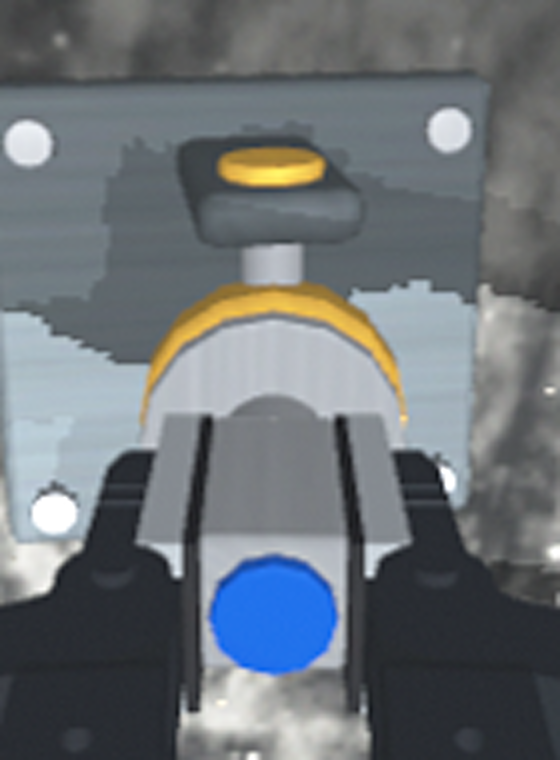

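View pics/s8c.png

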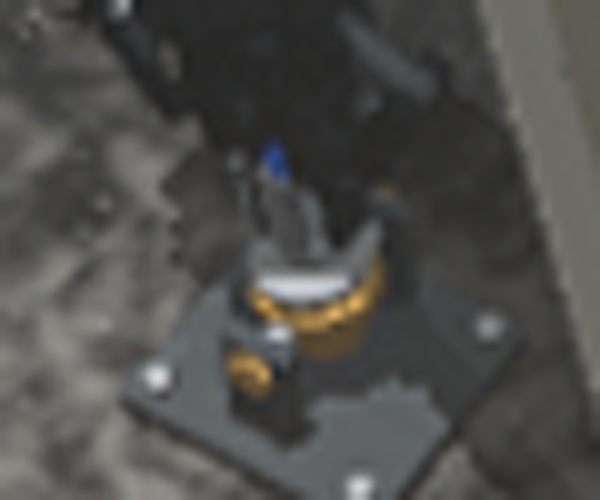

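>>> drive_tool:
  linear:
    - [-0.28,0,-0.1]
    - [-0.7,0,-0.2]
    - [-0.7,0,-0.2]
    - [-0.7,0,-0.2]
    - [-0.7,0,-0.2]
  rotation:
    - [0,0.01,0]
    - [0,0.025,0]
    - [0,0.025,0]
    - [0,0.025,0]
    - [0,0.025,0]
  hand: [0,0,0,0,0]

```text
clock: 19.9
position: [494.6, 45.5, 78.4]
tool_rot: [3.142, -0.175, -2.955]
contact_force: [3.0, -0.4, 6.0]
grip_width: 17.2
```

>>> drive_tool:
  linear:
    - [0,0,0]
    - [0,0,0]
    - [0,0,0]
    - [0,0,0]
    - [0,0,0]
  rotation:
    - [0,0,0]
    - [0,0,0]
    - [0,0,0]
    - [0,0,0]
    - [0,0,0]
  hand: [0,0,0,0,0]

```text
clock: 20.52
position: [494.6, 45.5, 78.3]
tool_rot: [3.142, -0.176, -2.955]
contact_force: [3.3, 0.0, 4.4]
grip_width: 16.7
```

>>> drive_tool:
  linear:
    - [0.17,0,0]
    - [0.45,0,0]
    - [0.85,0,0.01]
    - [1.28,0,0.03]
    - [1.7,0,0.05]
  rotation:
    - [0,-0.006,0]
    - [0,-0.016,0]
    - [0,-0.03,0]
    - [0,-0.045,0]
    - [0,-0.06,0]
  hand: [0,0,0,0,0]

```text
clock: 21.15
position: [492.9, 45.2, 78.6]
tool_rot: [3.141, -0.115, -2.955]
contact_force: [3.3, -0.2, 5.3]
grip_width: 16.8
```

>>> drive_tool:
  linear:
    - [0.34,0,0]
    - [0.68,0,0.01]
    - [1.02,0,0.02]
    - [1.36,0,0.03]
    - [1.7,0,0.05]
  rotation:
    - [0,-0.012,0]
    - [0,-0.024,0]
    - [0,-0.036,0]
    - [0,-0.048,0]
    - [0,-0.06,0]
  hand: [0,0,0,0,0]

```text
clock: 21.78
position: [491.2, 44.8, 78.7]
tool_rot: [3.142, -0.054, -2.955]
contact_force: [3.3, 1.3, 5.2]
grip_width: 17.3
```

>>> drive_tool:
  linear:
    - [0.3,0,0]
    - [0.6,0,0.01]
    - [0.94,0,0.02]
    - [1.25,0,0.03]
    - [1.6,0,0.05]
  rotation:
    - [0,-0.012,0]
    - [0,-0.024,0]
    - [0,-0.036,0]
    - [0,-0.048,0]
    - [0,-0.06,0]
  hand: [0,0,0,0,0]

```text
clock: 22.4
position: [489.6, 44.5, 78.8]
tool_rot: [3.142, 0.006, -2.955]
contact_force: [1.9, 0.1, 5.1]
grip_width: 17.3
```

>>> drive_tool:
  linear:
    - [0.34,0,0]
    - [0.68,0,0.01]
    - [1.02,0,0.02]
    - [1.36,0,0.03]
    - [1.7,0,0.05]
  rotation:
    - [0,-0.012,0]
    - [0,-0.024,0]
    - [0,-0.036,0]
    - [0,-0.048,0]
    - [0,-0.06,0]
  hand: [0,0,0,0,0]

```text
clock: 23.02
position: [487.9, 44.2, 78.7]
tool_rot: [3.142, 0.065, -2.955]
contact_force: [2.0, -1.0, 5.8]
grip_width: 16.5
```

>>> drive_tool:
  linear:
    - [0.34,0,0]
    - [0.68,0,0.01]
    - [1.02,0,0.02]
    - [1.36,0,0.03]
    - [1.7,0,0.05]
  rotation:
    - [0,-0.012,0]
    - [0,-0.024,0]
    - [0,-0.036,0]
    - [0,-0.048,0]
    - [0,-0.06,0]
  hand: [0,0,0,0,0]

```text
clock: 23.65
position: [486.2, 43.9, 78.5]
tool_rot: [3.142, 0.125, -2.955]
contact_force: [1.2, -1.0, 4.3]
grip_width: 16.6
```

>>> drive_tool:
  linear:
    - [0.34,0,0.05]
    - [0.68,0,0.1]
    - [1.02,0,0.1]
    - [1.36,0,0.1]
    - [1.42,0,0.1]
  rotation:
    - [0,-0.012,0]
    - [0,-0.024,0]
    - [0,-0.036,0]
    - [0,-0.048,0]
    - [0,-0.05,0]
  hand: [0,0,0,0,0]

```text
clock: 24.28
position: [484.8, 43.6, 78.3]
tool_rot: [-3.142, 0.175, -2.955]
contact_force: [1.3, -0.7, 5.0]
grip_width: 17.3
```

>>> drive_tool:
  linear:
    - [0,0,0]
    - [0,0,0]
    - [0,0,0]
    - [0,0,0]
    - [0,0,0]
  rotation:
    - [0,0,0]
    - [0,0,0]
    - [0,0,0]
    - [0,0,0]
    - [0,0,0]
  hand: [0,0,0,0,0]

```text
clock: 24.9
position: [484.8, 43.6, 78.3]
tool_rot: [3.142, 0.175, -2.955]
contact_force: [0.3, -0.2, 7.1]
grip_width: 16.8
```

Run:
```python
from h import *
st=readout.state(); print({k:np.round(v,4) for k,v in st.items() if k not in("joint_torque","joint_vel")})
R=Rrpy(st["tool_rot"]); print("force in tool",R.inv().apply(st["contact_force"]).round(2)); print("pivot est",(st["position"]+R.apply([0,0,28.6])).round(2), R.as_matrix()[:,2])
w=cams.grab_frame("wrist"); crop(w["frame"],190,130,330,320,4,"w9c.png")
s=cams.grab_frame("scene"); crop(s["frame"],215,185,275,235,10,"s9c.png")
```

```text
{'clock': np.float64(24.9), 'joint_pos': array([-0.1147,  0.1522, -0.5553,  0.6963,  0.0516, -1.8675]), 'position': array([484.7503,  43.6166,  78.2798]), 'tool_rot': array([ 3.1416,  0.1747, -2.9552]), 'contact_force': array([ 0.2552, -0.1556,  7.0557]), 'moment': array([-0.0291, -0.1631, -0.0201]), 'grip_width': np.float64(16.7924)}
force in tool [-1.44 -0.2  -6.91]
pivot est [489.63  44.54  50.12] [ 0.17079411  0.03223678 -0.98477924]
```

View pics/w9c.png

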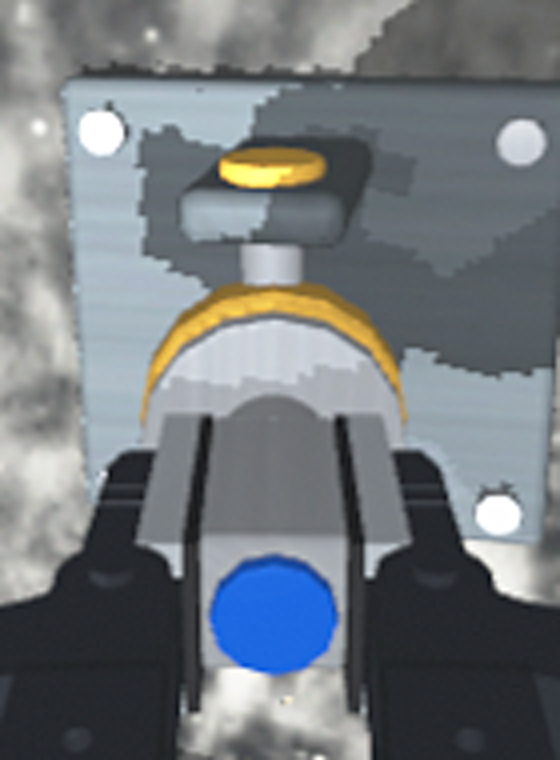

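View pics/s9c.png

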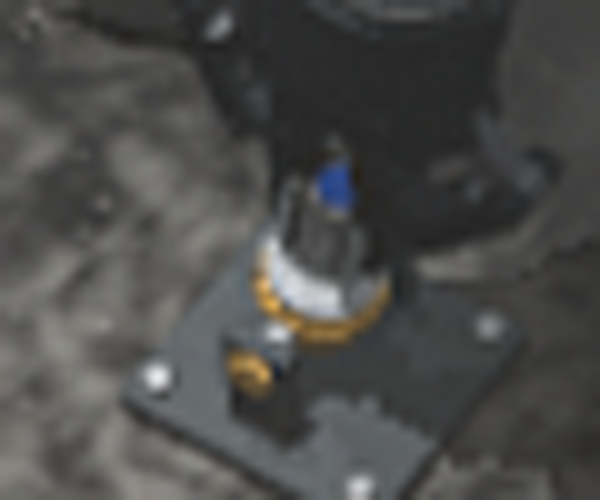

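>>> drive_tool:
  linear:
    - [-0.17,0,0]
    - [-0.45,0,0]
    - [-0.85,0,0.01]
    - [-1.28,0,0.03]
    - [-1.7,0,0.05]
  rotation:
    - [0,0.006,0]
    - [0,0.016,0]
    - [0,0.03,0]
    - [0,0.045,0]
    - [0,0.06,0]
  hand: [0,0,0,0,0]

```text
clock: 25.62
position: [486.5, 43.9, 78.6]
tool_rot: [-3.142, 0.114, -2.955]
contact_force: [0.7, -0.4, 6.5]
grip_width: 16.7
```

>>> drive_tool:
  linear:
    - [-0.34,0,0]
    - [-0.68,0,0.01]
    - [-1.02,0,0.02]
    - [-1.36,0,0.03]
    - [-1.7,0,0.05]
  rotation:
    - [0,0.012,0]
    - [0,0.024,0]
    - [0,0.036,0]
    - [0,0.048,0]
    - [0,0.06,0]
  hand: [0,0,0,0,0]

```text
clock: 26.25
position: [488.1, 44.2, 78.7]
tool_rot: [-3.142, 0.054, -2.955]
contact_force: [0.8, 0.3, 7.3]
grip_width: 17.0
```

>>> drive_tool:
  linear:
    - [-0.34,0,0]
    - [-0.68,0,0.01]
    - [-1.02,0,0.02]
    - [-1.36,0,0.03]
    - [-1.56,0,0.04]
  rotation:
    - [0,0.012,0]
    - [0,0.024,0]
    - [0,0.036,0]
    - [0,0.048,0]
    - [0,0.055,0]
  hand: [0,0,0,0,0]

```text
clock: 26.88
position: [489.7, 44.5, 78.8]
tool_rot: [-3.142, -0.001, -2.955]
contact_force: [0.1, 0.5, 7.4]
grip_width: 16.8
```

Run:
```python
from h import *
st=readout.state(); print({k:np.round(v,4) for k,v in st.items() if k not in("joint_torque","joint_vel")})
```

```text
{'clock': np.float64(26.875), 'joint_pos': array([-8.0000e-02,  2.5890e-01, -3.9040e-01,  9.2210e-01, -2.0000e-04,
       -1.8373e+00]), 'position': array([489.7013,  44.537 ,  78.7741]), 'tool_rot': array([-3.1416e+00, -6.0000e-04, -2.9552e+00]), 'contact_force': array([0.1064, 0.4713, 7.4317]), 'moment': array([ 0.014 , -0.1841, -0.0117]), 'grip_width': np.float64(16.8075)}
```

>>> drive_tool:
  linear:
    - [0,0,0]
    - [0,0,0]
    - [0,0,0]
  rotation:
    - [0,0,0]
    - [0,0,0]
    - [0,0,0]
  hand: [0.15,0.18,0.18]
  force: 20

```text
clock: 27.25
position: [489.7, 44.5, 78.7]
tool_rot: [3.142, -0.0, -2.955]
contact_force: [0.9, 0.2, 6.5]
grip_width: 16.9
```

>>> drive_tool:
  linear:
    - [0,0,0]
    - [0,0,0]
    - [0,0,0]
    - [0,0,0]
    - [0,0,0]
  rotation:
    - [0,0,0]
    - [0,0,0]
    - [0,0,0]
    - [0,0,0]
    - [0,0,0]
  hand: [0.21,0.24,0.28,0.34,0.4]

```text
clock: 27.88
position: [489.7, 44.6, 78.6]
tool_rot: [3.142, -0.0, -2.955]
contact_force: [-0.1, 0.2, -0.5]
grip_width: 34.2
```

Run:
```python
from h import *
st=readout.state(); print({k:np.round(v,4) for k,v in st.items() if k not in("joint_torque","joint_vel")})
w=cams.grab_frame("wrist"); crop(w["frame"],160,130,360,330,3,"w10c.png")
```

```text
{'clock': np.float64(27.875), 'joint_pos': array([-0.0801,  0.259 , -0.3909,  0.9214, -0.    , -1.8373]), 'position': array([489.7024,  44.5603,  78.5628]), 'tool_rot': array([ 3.1415e+00, -4.0000e-04, -2.9552e+00]), 'contact_force': array([-0.0595,  0.1501, -0.537 ]), 'moment': array([-0.005 ,  0.0199, -0.0108]), 'grip_width': np.float64(34.2098)}
```

View pics/w10c.png

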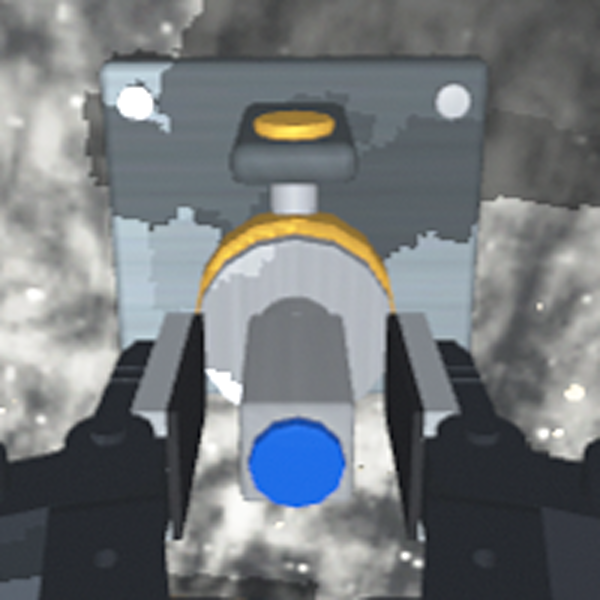

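Released cleanly: the cap sits centred between the open pads, with the punch upright. Retreating straight up.

>>> drive_tool:
  linear:
    - [0,0,-10]
    - [0,0,-25]
    - [0,0,-45]
    - [0,0,-70]
    - [0,0,-100]
  rotation:
    - [0,0,0]
    - [0,0,0]
    - [0,0,0]
    - [0,0,0]
    - [0,0,0]
  hand: [0.5,0.6,0.6,0.6,0.6]

```text
clock: 28.55
position: [489.6, 44.6, 180.0]
tool_rot: [3.142, -0.0, -2.955]
contact_force: [0.2, 0.6, -0.7]
grip_width: 51.4
```

>>> drive_tool:
  linear:
    - [0,35,0]
    - [0,70,0]
    - [0,70,0]
    - [0,70,0]
    - [0,70,0]
  rotation:
    - [0,0,0]
    - [0,0,0]
    - [0,0,0]
    - [0,0,0]
    - [0,0,0]
  hand: [0.6,0.6,0.6,0.6,0.6]

```text
clock: 29.18
position: [477.1, 112.7, 178.8]
tool_rot: [-3.141, 0.0, -2.956]
contact_force: [-1.1, 0.3, -0.5]
grip_width: 51.1
```

Run:
```python
from h import *
w=cams.grab_frame("wrist"); s=cams.grab_frame("scene"); t=cams.grab_frame("top")
crop(w["frame"],190,40,330,180,4,"w11c.png"); crop(s["frame"],140,185,280,305,5,"s11c.png")
def cap(f,roi):
    h=cv2.cvtColor(f["frame"],cv2.COLOR_RGB2HSV); m=cv2.inRange(h,(100,120,80),(125,255,255)); k=np.zeros_like(m);k[roi[1]:roi[3],roi[0]:roi[2]]=255;m&=k
    n,l,st,c=cv2.connectedComponentsWithStats(m); i=1+np.argmax(st[1:,4]); return c[i],st[i,4]
cw=cap(w,(200,40,320,190)); cs=cap(s,(225,185,275,235)); print(cw,cs)
print("cap tri",tri([ray(w,*cw[0]),ray(s,*cs[0])]), "w at z114",onz(w,*cw[0],114))
st=readout.state(); print(st["clock"],st["position"],st["contact_force"])
```

```text
(array([258.5477707 , 120.79617834]), np.int32(314)) (array([246.5, 202. ]), np.int32(4))
cap tri (array([488.50819334,  44.81054855, 111.79981893]), [np.float64(0.6536524431949379), np.float64(0.6536524431948433)]) w at z114 [488.96867402  45.23751877 114.        ]
29.325 [477.05505786 112.75161898 178.70528066] [-0.05873495 -0.27323152 -0.74759203]
```

View pics/w11c.png

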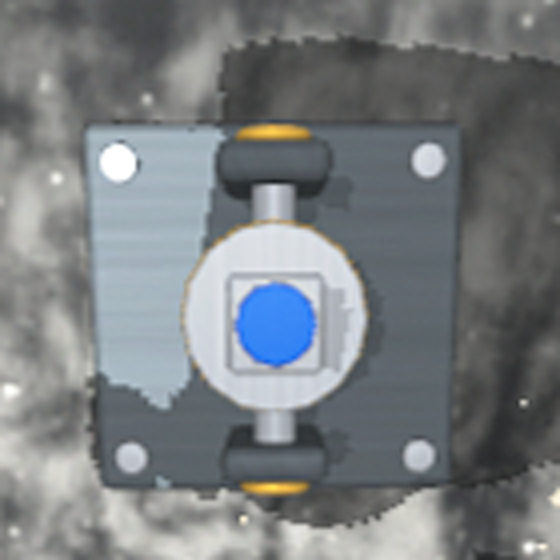

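View pics/s11c.png

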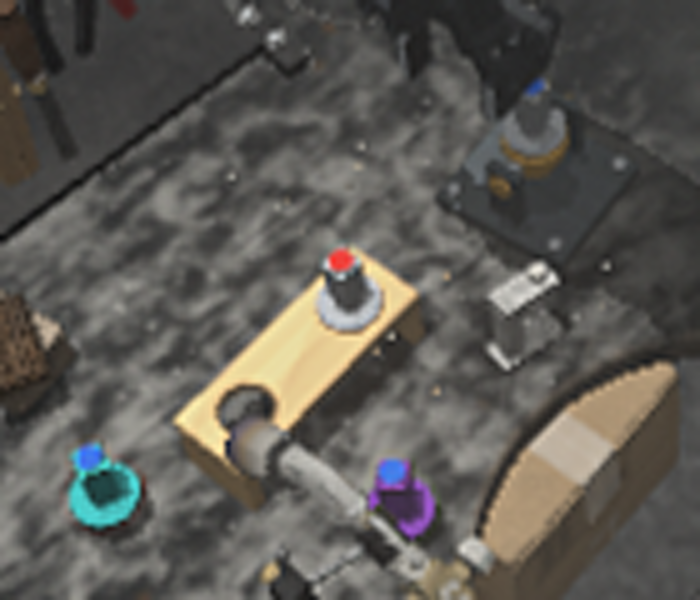

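```bash
python3 -c "
from cell import workorder; print(workorder.job_done())"
```

```text
the job is handed in; nothing more can be done
None
```

The job is done and handed in. The blue-capped punch stands upright and seated in the brass cup, released, with the gripper well clear. `job_done()` reported no verdict, so what follows rests on my own readings.

- **Seating:** The wrist force read about 14 N, roughly 15.6 N of push once the punch's weight is added. I held that for about 0.9 s. The tool height stalled at 78.7 mm, which matches the height expected for a fully home punch.
- **Rocking:** I eased off to about 6–8 N and rocked the tool to +0.175 rad (away) and −0.175 rad (towards), pausing about 0.6 s or more at each end. The brass cup visibly followed, and the swing axis worked out from the tool pose stayed at the same point at both ends.
- **Push level:** The push ran a little above the 5 N asked for, peaking at about 9 N near the far end. That is within the 2–11 N allowed. A sideways force of 2–4 N came up on the away stroke and mostly went after a 0.1 mm correction.
- **Final check:** The wrist camera puts the cap at (489.0, 45.2), about 0.3 mm from the holder's measured centre at (489.1, 44.9), so the punch is upright.
- **Disagreement:** The two-camera height of the cap came out at 111.8 mm where 114 mm was expected. The scene camera showed only 4 pixels of the cap, so I put it down to measurement noise.
- **Surroundings:** The red-capped punch, the look-alikes and the rack look unmoved in the last scene picture. I did not re-measure the pliers, striker, cube and tin at the end; the arm only crossed that part of the bench at about 230–280 mm height.

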